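Roll the data logger socket side up, slide it into its place and switch it on

TASK

The blue-ended data logger is lying on its socket panel. Without picking it up off the bench, tip it over its long edge a quarter turn at a time, letting it come to rest on its side in between, until the socket panel faces straight up, and slide it into the yellow taped rectangle so that it lies inside the tape and square to it, either way round. Then switch it on by pressing the green button in the middle of the panel right down and letting it go, and leave the other things on the bench where they are.

Things in the scene. Friction and masses are not known exactly. Their poses are not given: they have to be found in the camera images.
- logger_center (a point): Centre of the data logger, a boxy instrument 120 mm long with a square 64 x 64 mm section. Axes: x along the 120 mm length, y across, z straight out of the socket panel (down at the start; up when the panel is up). The centre is 32 mm above the bench when it lies flat on any long side. Each end is a blue rubber bumper 24 mm long and 64 x 64 mm
- logger: The whole logger, origin and axes as logger_center; about 0.45 to 0.9 kg. Between the bumpers is a grey waist 72 mm long, 58 mm across in y, from 29 mm behind the centre to the panel 27 mm in front of it. The bumpers grip the bench (friction about 0.85 to 1.2): a push well above half height, square to its length, tips it over its far lower edge; past 45 degrees it falls on by itself, which the rubber takes
- button_top (a point): Centre of the top of the green power button in the middle of the logger's socket panel, 18 mm across; z points out of the panel. Released, it lies 30.5 mm from the logger's centre, 1.5 mm below the bumpers' rims, so it is not pressed when the logger lies on the panel
- power (a joint): How far the green power button is pressed: 0 released, 0.0035 m fully pressed (about 4 N); it springs back
- bay_center (a point): Centre of the logger's place on the bench, a rectangle of flat yellow tape (1 mm thick to look at, nothing to catch on): 150 x 94 mm inside the tape, tape 12 mm wide. x along its 150 mm length, z up; it is on the bench surface
- adapter_center (a point): Bystander: terminal adapter, 62 x 160 mm, a dark red board with two rows of terminals and a metal connector, 26 mm high; centre of the board, half-way up; its length runs along its y
- tape_roll: Bystander: yellow roll of marking tape lying flat, 72 mm across, 19 mm high; origin at the centre of its underside
- screwdriver: Bystander: red-handled screwdriver, 170 mm long, lying along its own x axis, 26 mm high; origin at its underside near mid-length
Mind the look-alikes: they are no part of the job. Leave any brown, orange or red look-alike of the logger alone.

How it is judged:
On the way, in this order (a step that is already met when the one before it is completed fails the run):
1. the logger rests on its side, panel facing sideways, after one quarter turn (angle between logger_center's own z axis and vertical between 1.45 and 1.69 rad and height (world z) of logger_center below 0.037 m and angular speed of logger below 0.3 rad/s), for 0.2 s.
2. the logger lies panel up inside the tape and square to it (angle between logger_center's own z axis and vertical below 0.1 rad and height (world z) of logger_center below 0.037 m and x of logger_center in the frame of bay_center between -0.018 and 0.018 m and y of logger_center in the frame of bay_center between -0.018 and 0.018 m and angle between the x axis of logger_center and the x axis of bay_center, either way round below 0.17 rad and linear speed of logger below 0.02 m/s), for 0.2 s.
3. the green button is pressed right down (value of joint power above 0.0028 m and angle between logger_center's own z axis and vertical below 0.1 rad), for 0.05 s.
At the end, for the whole second after the job is handed in: The logger lies at rest on the bench with its panel up (within 0.1 rad), its centre within 18 mm of the taped rectangle's centre along each of the rectangle's axes, its length within 0.17 rad of the rectangle's length (either way round), and the green button, having been pressed, is released (angle between logger_center's own z axis and vertical below 0.1 rad and height (world z) of logger_center below 0.037 m and x of logger_center in the frame of bay_center between -0.018 and 0.018 m and y of logger_center in the frame of bay_center between -0.018 and 0.018 m and angle between the x axis of logger_center and the x axis of bay_center, either way round below 0.17 rad and linear speed of logger below 0.01 m/s and value of joint power below 0.001 m); the robot touches nothing.
It fails at once if the logger is picked up (its centre more than 75 mm above the bench; tipping raises it to about 46 mm) (height (world z) of logger_center above 0.075 m).
It fails at once if a bystander is moved by more than 20 mm (distance of any of adapter_center, tape_roll, screwdriver from where it was at the start of the episode above 0.02 m).
It also fails if it takes over 72 s, if anything falls off the work surface, if the arm or the gripper's body presses on something with over 40 N, if the wrist force passes 120 N, or if a joint passes its speed limit or range.

ROBOT

A 6-joint arm with a two-finger parallel gripper is mounted at the origin on the work surface. World frame = base frame: x ahead of the robot, y to its left, z up, the work surface at z = 0. Lengths are in m, angles in rad, forces in N, time in s.
With the tool pointing down it reaches from about 0.375 to 0.925 m from the base axis. Payload 5.7 kg.
Tool frame: the origin (TCP) lies midway between the tips of the shut fingers; the grasp point (between the pads) lies 19 mm behind it; z points along the fingers, x is the direction in which the jaws open and shut, and the axes are right-handed (so a half turn about z gives the same grasp; the last joint's range is limited). The gripper opens to 88 mm and grips with 3 to 60 N. Pads are 20 mm wide; open, the fingers measure 115 mm over their backs; the gripper's body (75 mm by 178 mm) begins 61 mm behind the grasp point.
Start: joints at [-1.449, 0.359, 1.51, -0, 1.272, -0.115], TCP at [0.141, -0.583, 0.223] pointing down, gripper open.
Joint ranges: [-2.97, 2.97], [-1.01, 2.36], [0.21, 2.38], [-0.96, 4.11], [0.2, 2.71], [-2.98, 2.98]. Speed limits (rad/s): [2.39, 2.39, 3.14, 3.14, 3.14, 3.14].

INTERFACE

Orientations are given as a unit quaternion [x, y, z, w].
In Python, from bench import move_ptp, servo_line, goto_joints, move_gripper, sleep, inverse_kinematics, capture, PlanningError, close_job, spot_in, silhouettes, current_clock, current_joint_pos, current_qvel, current_joint_torque, current_position, current_orientation, current_force, current_torque, current_finger_gap gives the robot as it stands. Calls block until the motion is done:
- move_ptp(position, orientation): joint-space move of the TCP to a pose.
- servo_line(position, orientation=None, rate=0.15, contact_N=None): straight line of the TCP; orientation=None keeps the orientation; rate is the mean speed in m/s. With contact_N (N) it stops when the force on the tool has changed by that much, and returns True; else False.
- goto_joints(angles): joint-space move.
- move_gripper(opening): finger opening in m; the grip force is fixed at half the most; returns when the fingers have stopped.
- sleep(seconds).
- inverse_kinematics(position, orientation): joint angles nearest the present ones, or None.
- capture(name): name is "scene" or "top" or "wrist"; returns a dict with "image" (384x512x3 uint8, blue, green, red), "range_z" (384x512 float32, m along the optical axis (not along the pixel's ray), 0 where there is no reading), "intrinsics" (3x3 intrinsics, pixels), "R" (3x3) and "t" (3): a world point X has camera coordinates R X + t. Camera axes: x right, y down, z forward; pixel columns grow to the right and rows downward; lengths in m; the calibration is good to about 2 mm. A picture is of the moment at which its call begins.
A pose or a line that the arm cannot do raises PlanningError and nothing moves.
- close_job(): hands the job in, once; it reports no verdict.
Trained networks look in the newest picture that a camera, given by its name, has taken for a name from the list of things; names that differ only in an ending like _2 or _b are one class to them, and where a whole thing is asked for, a point or a joint stands for the part that bears it (a point fixed in the world has none). Each returns a list of dicts, best first, with "conf" (0 to 1); they miss things now and then, are a little off and sometimes report something else, mostly with a low value. They report only what shows in the picture. A call takes as long as a camera call. They do not tell look-alikes from the thing itself.
- spot_in(camera, query): "xy" ([column, row] in pixels, amid what is visible of it).
- silhouettes(camera, query): "region" (384x512 bool, what is visible of it) and "xy" ([column, row] in pixels, amid what is visible of it).
Readings, each from a call of its own:
- current_clock(): time.
- current_joint_pos(): joint angles.
- current_qvel(): joint speeds.
- current_joint_torque(): joint torques, N m.
- current_position(): TCP position.
- current_orientation(): TCP orientation.
- current_force(): force on the tool from outside, world axes, zero at the start.
- current_torque(): the same for the moment, N m.
- current_finger_gap(): finger opening in m.
Only numpy, scipy, OpenCV 4.12 (cv2) and the standard library are available. Lean on these libraries where they do the work, as an engineer would, in place of code of your own. Each camera call takes 0.05 s, during which the arm holds its last target. There are 200 camera calls.

## Working session

There is one attempt and no reset: what is moved stays moved. The work goes in short steps, each a Python script; the robot and the scene stay as the last script left them, time stands still between calls to the robot, and variables do not carry over. Pictures are saved under pics/ and viewed, about 8 in all and at most 12, crops included, and the job is handed in when it is done.

```bash
mkdir -p pics
python3 - <<'E'
from bench import *
import cv2,numpy as np
a=capture("scene");b=capture("top")
cv2.imwrite("pics/s1.png",a["image"]);cv2.imwrite("pics/t1.png",cv2.resize(b["image"],(800,600)))
for c in(a,b):print(c["intrinsics"].round(1).tolist(),c["R"].round(3).tolist(),c["t"].round(3).tolist())
print(current_orientation(),current_clock())
E
```

```text
[[374.5, 0.0, 260.8], [0.0, 374.5, 191.4], [0.0, 0.0, 1.0]] [[0.635, 0.772, 0.008], [0.405, -0.325, -0.855], [-0.658, 0.546, -0.519]] [-0.426, -0.142, 1.283]
[[378.3, 0.0, 259.0], [0.0, 378.3, 190.9], [0.0, 0.0, 1.0]] [[-0.012, -1.0, 0.011], [-0.981, 0.009, -0.194], [0.194, -0.013, -0.981]] [0.08, 0.548, 0.926]
[ 7.85685139e-01 -6.18626017e-01 -6.04049166e-04 -5.89405656e-04] 0.1
```

View pics/t1.png

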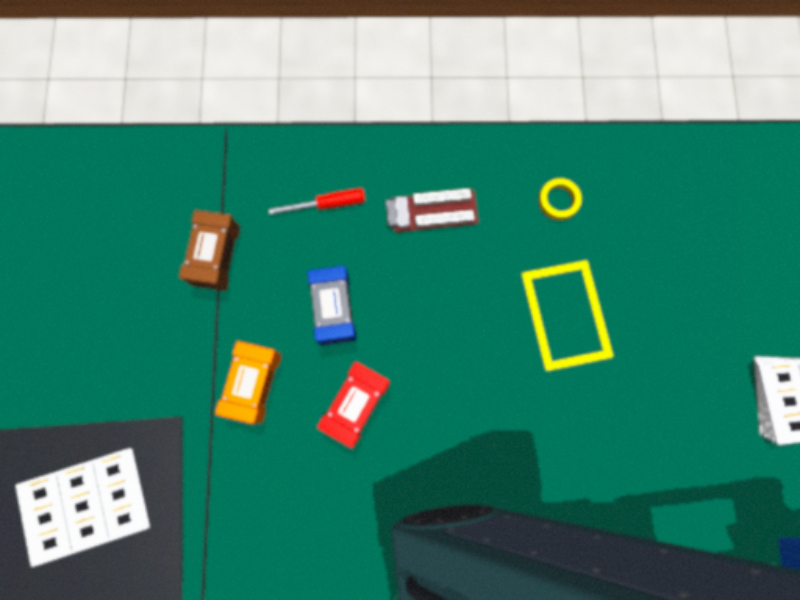

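View pics/s1.png

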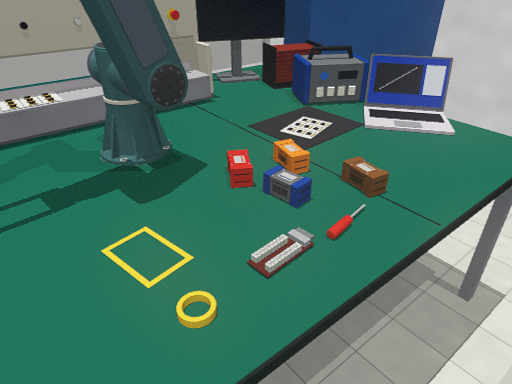

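The top view (800x600) shows the blue logger at (330,305) with its length roughly along world x, and the bay at (567,315) to its −y side. The adapter is at (433,210), the roll at (560,198), the screwdriver at (318,200) and the red look-alike at (353,405). So I tip it twice towards −y, then slide it. Next I measure poses.

```bash
cat > h.py <<'E'
from bench import *
import cv2,numpy as np
from scipy.spatial.transform import Rotation as Ro
def cloud(c):
    v,u=np.mgrid[0:384,0:512]; z=c["range_z"].astype(float); K=c["intrinsics"]
    P=np.stack([(u-K[0,2])*z/K[0,0],(v-K[1,2])*z/K[1,1],z],-1)
    W=(P-c["t"])@c["R"]; W[z<=0]=np.nan; return W
def rect(pts):
    (cx,cy),(w,h),a=cv2.minAreaRect(pts.astype(np.float32)*1000)
    if w<h: w,h,a=h,w,a+90
    return np.array([cx,cy])/1000,np.array([w,h])/1000,np.deg2rad((a+90)%180-90)
def big(m):
    n,l,s,_=cv2.connectedComponentsWithStats(m.astype(np.uint8)); 
    return l==1+s[1:,4].argmax()
def masks(c):
    hsv=cv2.cvtColor(c["image"],cv2.COLOR_BGR2HSV);return hsv[...,0],hsv[...,1],hsv[...,2]
def logger(cam="top",near=None,zmin=.045):
    c=capture(cam);W=cloud(c);H,S,V=masks(c)
    m=(H>105)&(H<130)&(S>130)&(V>50)&(W[...,2]>zmin)&(W[...,2]<.12)&(W[...,0]>.3)&(W[...,0]<.95)&(abs(W[...,1])<.5)
    p=W[m]; z=np.median(p[:,2]); p=p[abs(p[:,2]-z)<.008]
    return (*rect(p[:,:2]),z,len(p))
def bay(cam="top"):
    c=capture(cam);W=cloud(c);H,S,V=masks(c)
    m=(H>22)&(H<35)&(S>150)&(V>120)&(W[...,2]<.008)&(W[...,0]>.3)&(W[...,0]<.95)
    return rect(W[big(m)][:,:2])
def quat(yaw,tilt=None):
    # tool down, jaw axis x at given yaw
    return (Ro.from_euler("z",yaw)*Ro.from_euler("x",np.pi)).as_quat()
E
python3 - <<'E'
from h import *
print(logger());print(bay())
c=capture("top");W=cloud(c);H,S,V=masks(c)
for n in["adapter_center","tape_roll","screwdriver"]:
    s=silhouettes("top",n)
    for d in s[:1]:
        p=W[d["region"]];print(n,d["conf"],np.nanmin(p,0).round(3),np.nanmax(p,0).round(3))
m=((H<8)|(H>172))&(S>150)&(W[...,2]>.045); p=W[m];print("red",p.min(0),p.max(0))
E
```

```text
(array([0.54125415, 0.19632672]), array([0.11782795, 0.06298494]), np.float64(0.13043412340675842), np.float64(0.06389921582708154), 426)
(array([ 0.52924628, -0.20787436]), array([0.17498825, 0.12105192]), np.float64(0.19329319731384625))
adapter_center 0.73 [ 0.683 -0.058 -0.002] [0.761 0.103 0.031]
tape_roll 0.64 [ 0.703 -0.241 -0.003] [ 0.781 -0.17   0.025]
screwdriver 0.9 [ 0.722  0.142 -0.003] [0.77  0.236 0.03 ]
red [0.31403991 0.10373122 0.0481944 ] [0.44305395 0.21225943 0.06977534]
```

```bash
cat >> h.py <<'E'
def best(p,yaw):
    q0=current_joint_pos();c=[]
    for k in(0,np.pi,-np.pi):
        j=inverse_kinematics(p,quat(yaw+k))
        if j is not None:c.append((abs(np.array(j)-q0).max(),quat(yaw+k)))
    return min(c,key=lambda t:t[0])[1]
def tip(c,yaw,fh=.010):
    d=np.array([np.sin(yaw),-np.cos(yaw)]); piv=c+.032*d   # far lower edge
    P=lambda y,z:np.r_[piv-d*(y+fh),z]
    q=best(P(.085,.15),yaw)
    move_ptp(P(.085,.15),q); servo_line(P(.085,.05),q,rate=.15)
    servo_line(P(.064,.050),q,rate=.06)
    for th,s in((12,48),(25,46),(36,44),(45,43),(52,42)):
        t=np.deg2rad(th);servo_line(P((64*np.cos(t)-s*np.sin(t))/1e3,(64*np.sin(t)+s*np.cos(t))/1e3),q,rate=.07)
        print(th,current_force().round(1))
    sleep(.3)
    p=current_position();servo_line(np.r_[p[:2]-d*.05,.14],q,rate=.2);sleep(.3)
E
python3 - <<'E'
from h import *
c,s,y,z,n=logger()
tip(c,y)
print(logger(),current_clock())
cv2.imwrite("pics/t2.png",cv2.resize(capture("scene")["image"],(800,600)))
E
```

```text
12 [-1.2  4.4  3.1]
25 [-3.6  6.2  8.6]
36 [-5.6  7.1 17. ]
45 [-6.5  4.4 24.4]
52 [-5.5  1.2 27.5]
(array([0.55075897, 0.1319816 ]), array([0.11782231, 0.0614754 ]), np.float64(0.14548935587838305), np.float64(0.06398987475241447), 413) 7.9083
```

View pics/t2.png

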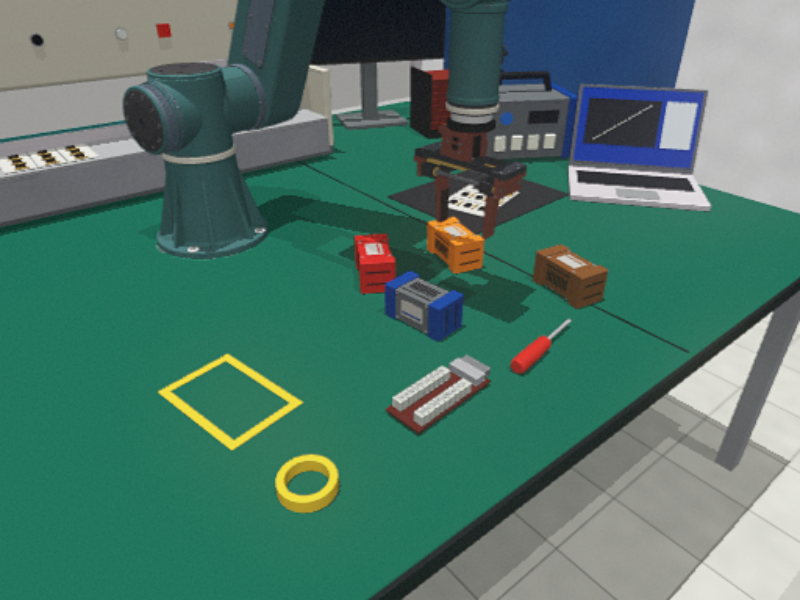

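The logger (425,305) now rests on its side, with the label face towards −y, so the first quarter turn worked. Second tip.

Run:
```python
from h import *
print(current_force())
c,s,y,z,n=logger()
tip(c,y)
print(logger(),current_clock(),current_force())
cv2.imwrite("pics/t3.png",cv2.resize(capture("scene")["image"],(800,600)))
```

```text
[-0.07652747 -0.40984132 -0.14053763]
12 [-1.6  4.6  1.9]
25 [-3.9  7.7 10.2]
36 [-5.6  7.9 19.5]
45 [-7.6  5.  26.3]
52 [-7.1  1.5 29.2]
(array([0.56131226, 0.06048332]), array([0.1177403 , 0.04898718]), np.float64(0.1487137781681965), np.float64(0.064226075923909), 299) 12.4833 [-0.69025387 -0.41673678  0.61370419]
```

View pics/t3.png

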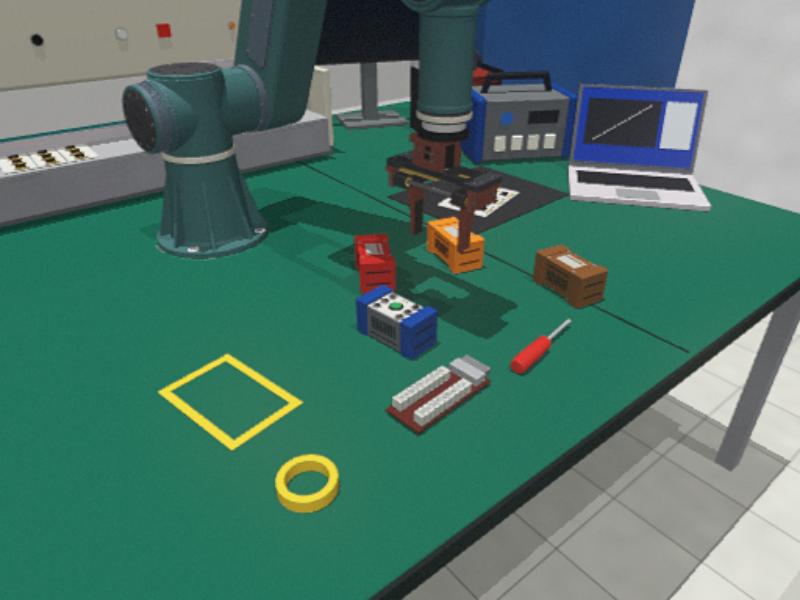

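The panel is up with the green button at (397,306), and the arm partly hides it from the top camera. I'll move aside, remeasure, grip the waist across and drag it along the bench.

Run:
```python
from h import *
b,_,by=bay()
p=np.r_[b,.2]; move_ptp(p,best(p,by+np.pi/2))
c,s,y,z,n=logger();print(c,s,y,z,n)
if s[0]<.11 or s[1]<.055: raise SystemExit("occluded")
p=np.r_[c,.15];q=best(p,y+np.pi/2)
move_ptp(p,q); servo_line(np.r_[c,.009],q,rate=.12,contact_N=15)
move_gripper(.05);print(current_finger_gap(),current_position(),current_force())
b=b-0
q2=min((quat(by+np.pi/2+k) for k in(0,np.pi)),key=lambda r:(Ro.from_quat(r)*Ro.from_quat(q).inv()).magnitude())
servo_line(np.r_[b,.009],q2,rate=.08);print(current_force())
move_gripper(.088);servo_line(np.r_[b,.15],q2,rate=.15)
p=np.r_[b+[0,.25],.2];move_ptp(p,q2)
print(logger(),b,by,current_clock())
c=capture("top");cv2.imwrite("pics/t4.png",cv2.resize(c["image"][130:280,250:450],(800,600)))
```

```text
[0.56010327 0.06646039] [0.11773021 0.06170676] 0.14721248768269157 0.0640598022223526 392
0.05759165314766405 [0.56022013 0.06642504 0.00921579] [-0.65467608 -0.25216672  2.88431206]
[1.32310667 9.72783451 8.16437792]
(array([ 0.530367 , -0.2076088]), array([0.11799947, 0.04907409]), np.float64(0.18675425466559065), np.float64(0.06407052655997793), 273) [ 0.52962585 -0.20743602] 0.18592571196095337 23.4083
```

View pics/t4.png

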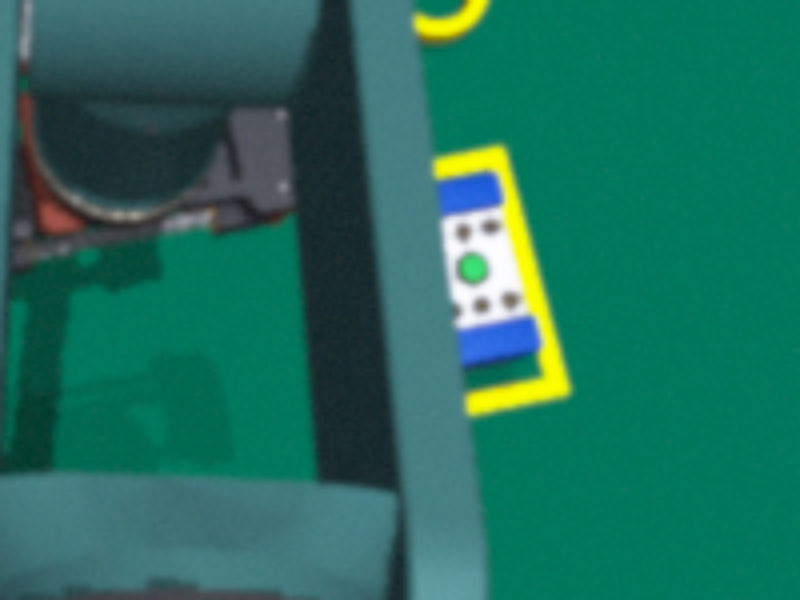

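The logger is panel up inside the tape, with its left part hidden by the arm and the green button at (472,268). Measuring it unobstructed before pressing.

Run:
```python
from h import *
p=np.array([.48,.2,.25]);move_ptp(p,best(p,np.pi/2+.19))
c,s,y,z,n=logger();b,bs,by=bay();print(c,s,y,b,bs,by)
e=c-b;r=Ro.from_euler("z",-by).as_matrix()[:2,:2]@e;print("in bay",r)
k=capture("top");W=cloud(k);H,S,V=masks(k)
g=big((H>45)&(H<80)&(S>120)&(V>120)&(W[...,2]>.05));print("button",W[g].mean(0),g.sum())
cv2.imwrite("pics/t5.png",cv2.resize(k["image"],(800,600)))
```

```text
[ 0.52926947 -0.20341908] [0.11745805 0.05966876] 0.18231108663717288 [ 0.52920404 -0.20754947] [0.17521123 0.12062534] 0.18456838197712405
in bay [0.00082234 0.00404823]
button [ 0.52974647 -0.2035061   0.06259718] 32
```

View pics/t5.png

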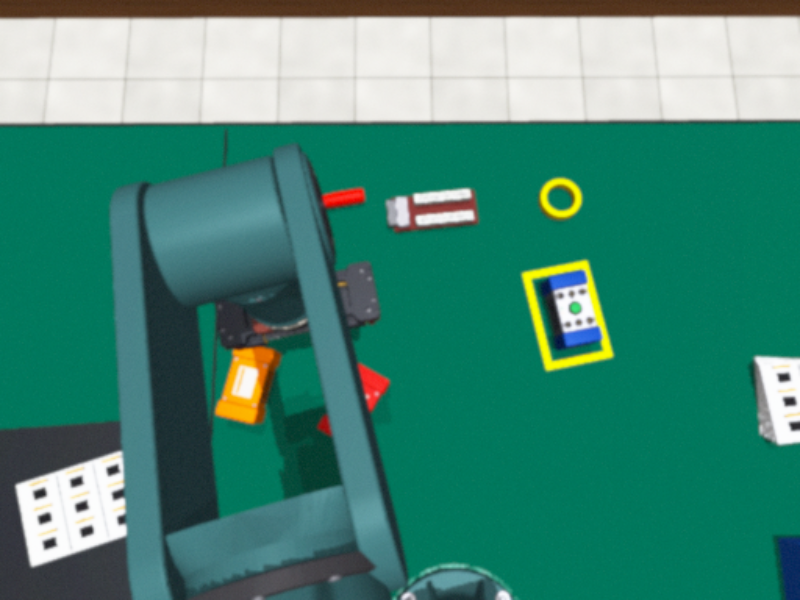

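The logger sits inside the tape with the button at (575,308), about 4 mm off centre and square to within 0.003 rad. The bystanders look unmoved. Pressing the button.

Run:
```python
from h import *
b=np.array([.5295,-.2035]);p=np.r_[b,.12];q=best(p,.184+np.pi/2)
move_gripper(0);move_ptp(p,q)
servo_line(np.r_[b,.070],q,rate=.1);sleep(.2);f0=current_force()
print(servo_line(np.r_[b,.055],q,rate=.015,contact_N=12));sleep(.2)
print(current_position(),current_force()-f0)
servo_line(np.r_[b,.15],q,rate=.1)
p=np.array([.48,.2,.25]);move_ptp(p,q);sleep(.3)
c,s,y,z,n=logger();bb,bs,by=bay();print(c,bb,y-by,z,"in bay",Ro.from_euler("z",-by).as_matrix()[:2,:2]@(c-bb))
k=capture("top");W=cloud(k);H,S,V=masks(k)
g=big((H>45)&(H<80)&(S>120)&(V>120)&(W[...,2]>.05));print("button",W[g].mean(0),current_clock())
for n in["adapter_center","tape_roll"]:
    for d in silhouettes("top",n)[:1]:
        p=W[d["region"]];print(n,np.nanmin(p,0).round(3),np.nanmax(p,0).round(3))
```

```text
True
[ 0.52952692 -0.20354073  0.05926923] [-1.28949382  0.85667461  7.84338864]
[ 0.52934851 -0.20309122] [ 0.52926135 -0.20743619] -0.0047944722657128624 0.06375959629886181 in bay [0.00090652 0.00425025]
button [ 0.52990787 -0.2037555   0.06260495] 32.1
adapter_center [ 0.681 -0.056 -0.002] [0.761 0.103 0.032]
tape_roll [ 0.702 -0.245 -0.003] [ 0.773 -0.171  0.024]
```

The button bottomed out at about 8 N, against 4 N for full travel. There's time for a firmer press to be certain, then I hand in.

Run:
```python
from h import *
b=np.array([.5297,-.2036]);p=np.r_[b,.12];q=best(p,.184+np.pi/2)
move_ptp(p,q);servo_line(np.r_[b,.068],q,rate=.1);sleep(.2);f0=current_force()
print(servo_line(np.r_[b,.055],q,rate=.012,contact_N=20));sleep(.3)
print(current_position(),current_force()-f0)
servo_line(np.r_[b,.15],q,rate=.1)
p=np.array([.48,.2,.25]);move_ptp(p,q);sleep(.3)
c,s,y,z,n=logger();bb,bs,by=bay();print(y-by,z,"in bay",Ro.from_euler("z",-by).as_matrix()[:2,:2]@(c-bb),current_clock())
close_job()
```

```text
True
[ 0.5297472  -0.20363724  0.05926263] [-2.62517462  0.47894773  9.9058024 ]
-0.003220893601369096 0.06370791453181796 in bay [0.00083615 0.00478662] 38.7583
the job is handed in; nothing more can be done
```

The job is handed in, about 39 s into the 72 s allowed. The interface gives no verdict, so this rests on my own checks.

- **Tipping:** I tipped the logger twice over its long edge towards −y. A picture after the first tip showed it at rest on its side. One after the second showed the panel up.
- **Placing:** I gripped it across the waist and dragged it along the bench into the taped rectangle. The last measurement put it 1 mm and 5 mm off centre along the rectangle's axes, and 0.003 rad off square.
- **Button:** I pressed it twice. Both times the finger stopped firmly at 59.3 mm height, reading about 8 N and then 10 N, against about 4 N for full travel. That height matches the button fully down to within about 0.3 mm. After the first press it was back at its released height of 62.6 mm. I did not measure it again after the second press.
- **Bystanders:** The adapter and tape roll stayed within measurement noise of where they were, checked after the first press. The arm partly hid the screwdriver, so I didn't remeasure it, but the visible part hadn't moved and the arm never went near it.

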